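# Shelve a column carton upright and close the row

## Robot

A 6-joint arm with a two-finger parallel gripper is mounted at the origin on the work surface. World frame = base frame: x ahead of the robot, y to its left, z up, the work surface at z = 0. Lengths are in m, angles in rad, forces in N, time in s.
With the tool pointing down it reaches from about 0.275 to 1 m from the base axis. Payload 8.4 kg.
Tool frame: the origin (TCP) lies between the finger pads; the fingertips stand 11 mm ahead of it and the grasp point (between the pads) lies 8 mm behind it; z points along the fingers, x is the direction in which the jaws open and shut, and the axes are right-handed (so a half turn about z gives the same grasp; the last joint's range is limited). The gripper opens to 85 mm and grips with 20 to 120 N. Pads are 22 mm wide; open, the fingers measure 114 mm over their backs; the gripper's body (76 mm by 85 mm) begins 54 mm behind the grasp point. The pads swing forward as they close: fully open they stand 13 mm farther back than shut.
Start: joints at [1.338, 0.353, 1.633, -0, 1.155, -0.002], TCP at [0.143, 0.608, 0.242] pointing down, gripper open.
Joint ranges: [-2.63, 2.63], [-0.92, 2.1], [0.06, 2.66], [-1.3, 4.44], [0, 2.69], [-3.02, 3.02]. Speed limits (rad/s): [2.22, 2.22, 2.79, 3.14, 3.14, 3.14].

## Interface

Orientations are given as a unit quaternion [x, y, z, w].
In Python, from rig import monitor, get_image, calibration, sign_off, look_for, place_of gives the robot as it stands. The module is installed in compiled form; this text tells all that it offers.
- The arm moves only by the shell command python3 -m jog 'ROWS' [FORCE]. ROWS is JSON, a list that holds one entry, the list of rows, each a list of 7 numbers: the turn, a rotation vector about the tool's x, y, z in degrees, then the shift along the tool's x, y, z in m, then the closure, from 0 (fully open) to 1 (shut). A call has 1 to 8 rows; each row shifts and turns the commanded pose from where the row before left it, along the tool's axes as they then stand; what a row does not reach is not made up. A row lasts 1/12 s, in which the tool goes at most 41.7 mm and 7.16 degrees, less where a joint would pass 70% of its speed; a pose out of reach is approached as far as the arm can. A call is refused whole if a number of a shift passes 0.0417 or a number of a turn 7.16, either way. A call with a gripper value outside its range is refused whole. The fingers move at their own pace and stop on an object; FORCE is the grip in N (left out, the last holds). Time passes only in rows, so rows that do not move let the fingers close. It gives the time, the measured TCP pose, the force and the opening at its end, in the units of the state.
- monitor.read_state(): the state, without advancing time (a new reading comes with each control period).
- get_image(name): name is "side" or "top"; returns the picture (420x560x3 uint8, red, green, blue); there is no depth.
- calibration(name): a dict with "fov_y" (degrees; the focal length in pixels is half the picture's height over the tangent of half this angle, whatever the lens; pixels are square), "cx", "cy" (the principal point, pixels), "R" (3x3) and "t" (3): a world point X has camera coordinates R X + t. Camera axes: x right, y down, z forward; pixel columns grow to the right and rows downward; lengths in m; the calibration is good to about 2 mm. A picture is of the moment at which its call begins. calibration takes no time and is no camera call.
- sign_off(): hands the job in, once; it reports no verdict.
Trained networks look in the newest picture that a camera, given by its name, has taken for a name from the list of things; names that differ only in an ending like _2 or _b are one class to them, and where a whole thing is asked for, a point or a joint stands for the part that bears it (a point fixed in the world has none). Each returns a list of dicts, best first, with "confidence" (0 to 1); they miss things now and then, are a little off and sometimes report something else, mostly with a low value. They report only what shows in the picture. A call takes as long as a camera call. They do not tell look-alikes from the thing itself.
- look_for(camera, query): "box" ([left, top, width, height] in pixels, round what is visible of it).
- place_of(camera, query): "xy" ([column, row] in pixels: a listed point, or the origin of a listed thing).
The state is a dict: "time": time; "joint_positions": joint angles; "qvel": joint speeds; "effort": joint torques, N m; "tcp_pos": TCP position; "orientation": TCP orientation; "force": force on the tool from outside, world axes, zero at the start; "torque": the same for the moment, N m; "opening": finger opening in m.
Only numpy, scipy, OpenCV 4.12 (cv2) and the standard library are available. Lean on these libraries where they do the work, as an engineer would, in place of code of your own. Each camera call takes 0.05 s, during which the arm holds its last target.

## Task

One of the three column cartons was left lying on the vial rack. Stand it upright on its narrow end in the grey storage tray, square in line with the two standing cartons and on their bookend side, and let go of it so that it stands by itself; only then slide the bookend up against it until the row is closed with no gaps and all three cartons stand upright. Do not knock over the two standing cartons or shove the other things on the bench about.

Things in the scene. Friction and masses are not known exactly. Their poses are not given: they have to be found in the camera images.
- carton_mid (a point): centre of the loose carton: rigid white closed box 130 x 55 x 26 mm, about 0.15 kg, pale grey panels on both broad faces, ends alike. It starts lying flat and centred on the vial rack, its length nearly along the rack's. Axes: x along the 130 mm length, y along the 55 mm width, z through the 26 mm thickness (up at the start).
- rack: narrow white vial rack with two rows of five round dark holes, fixed to the bench: 36 mm wide along its x, 100 mm long along its y, 40 mm high. Origin at the centre of its underside. The carton lies lengthwise on its top and overhangs both long sides by about 9 mm.
- tray: grey tray fixed to the bench: base 90 (x) by 290 mm (y), 6 mm thick, no side walls; origin at the centre of its underside, z up. The inner face of its fixed end plate (106 mm high) is at y = +135 mm. Cartons stand along y against it, centred on x = 0, length up, thickness along y; in the closed row their centres are at y = +122, +96, +70 mm, z = 71 mm. The bookend closes from -y.
- carton_a_mid (a point): centre of the standing carton next to the end plate; same box, axes here: z along the 130 mm length (up), x along the 55 mm width, y through the 26 mm thickness.
- carton_b_mid (a point): centre of the second standing carton, on the bookend side of the first; same box and axes as the first. Both start loosely spaced, within 3 mm of closed-row places.
- bookend (a joint): travel in m of the steel bookend along the tray's +y, towards the end plate; it stays where left and slides with 2 N of friction. Its upright face (70 mm wide, top 77 mm above the bench) is at tray y = -55 mm + travel. With three cartons in the row it touches them at 0.112; range 0 to 0.135; starts at 0 to 0.045.
- bookend_grip (a point): grip point of the bookend, moving with it: on the vertical centre line of its black upright grip block, 18 mm below the block's top (77 mm above the bench). The block is 18 mm along the tray's x, 22 mm along its y, and stands 60 mm behind the upright face, towards the tray's -y. Axes as the tray's.
- bottle: clear glass bottle with a red cap, 72 mm diameter, 170 mm high; bystander; origin at the centre of its underside.
- beaker: open glass cup, 70 mm diameter at the rim, 85 mm high; bystander; origin at the centre of its underside.
- wrench: small open-ended wrench 110 mm long lying on the bench along its x; bystander.
- jar: amber glass jar with a white lid, 48 mm diameter, 60 mm high; bystander; origin at the centre of its underside.
- collar: steel collar lying flat, 52 mm outside diameter, 24 mm bore, 22 mm high; bystander; origin at the centre of its underside.
- driver: screwdriver 160 mm long lying on the bench along its x; bystander.
There are look-alikes about, which are no part of the job. Leave any blue, brown or green look-alike of the part that bears carton_a_mid alone.

How it is judged:
By the outcome, as a careful person would: the job done as asked, in the order asked, and still so for the second after the job is handed in, with the robot touching nothing.
It also fails if it takes over 58 s, if anything falls off the work surface, if the arm or the gripper's body presses on something with over 40 N, if the wrist force passes 120 N, or if a joint passes its speed limit or range.

## Working session

There is one attempt and no reset: what is moved stays moved. The work goes in short steps, Python scripts to look and compute and a shell command to move; the robot and the scene stay as the last step left them, time stands still between calls to the robot, and variables do not carry over. Pictures are saved under pics/ and viewed, and the job is handed in when it is done.

```bash
mkdir -p pics; python3 - <<'E'
from rig import monitor,get_image,calibration,look_for,place_of
import cv2
for c in("side","top"):
    im=get_image(c);cv2.imwrite(f"pics/{c}0.png",im[:,:,::-1])
    k=calibration(c);print(c,k)
    for q in("carton_mid","carton_a_mid","carton_b_mid","rack","tray","bookend_grip","bookend"):
        try: print(q,[(d['xy'],round(d['confidence'],2)) for d in place_of(c,q)[:6]])
        except Exception as e: print(q,e)
print(monitor.read_state())
E
```

```text
side {'fov_y': 54.04711795023808, 'cx': 279.6333313877793, 'cy': 211.6665743266161, 'R': array([[-0.95110637, -0.3083864 ,  0.01716111],
       [-0.21269539,  0.61366857, -0.76037593],
       [ 0.22395836, -0.72684848, -0.64925645]]), 't': array([0.58655077, 0.17816107, 1.02038327])}
carton_mid [([336.9, 170.7], 0.84)]
carton_a_mid [([320.8, 329.4], 0.88), ([231.1, 364.9], 0.78), ([294.5, 374.2], 0.64)]
carton_b_mid [([265.3, 307.9], 0.78)]
rack [([328.0, 182.5], 0.55)]
tray [([274.1, 298.9], 0.88)]
bookend_grip [([281.4, 258.1], 0.78)]
bookend it knows: beaker, bookend_grip, bottle, carton_a_mid, carton_b_mid, carton_mid, collar, driver, jar, rack, tray, wrench
top {'fov_y': 55.939819269661385, 'cx': 283.71496803809595, 'cy': 196.56931754970614, 'R': array([[ 0.00762618, -0.99985774, -0.01504466],
       [-0.99813948, -0.0067012 , -0.06060263],
       [ 0.06049319,  0.01547884, -0.99804859]]), 't': array([0.03628238, 0.59187046, 1.19158916])}
carton_mid [([381.8, 221.9], 0.79)]
carton_a_mid [([148.4, 245.4], 0.82), ([175.7, 212.1], 0.74), ([144.5, 202.4], 0.59), ([184.8, 250.3], 0.5
[... 238 characters left out ...]
 wrench
{'time': 0.7, 'joint_positions': array([ 1.33762377e+00,  3.52970660e-01,  1.63337510e+00,  2.39823445e-05,
        1.15522276e+00, -2.39692282e-03]), 'qvel': array([3.12539200e-05, 5.57996577e-05, 1.06002872e-04, 6.17834312e-04,
       4.76481921e-04, 7.63108602e-05]), 'effort': array([ 8.53893180e-04, -6.05023742e+01, -3.42373466e+01, -2.49656944e-05,
        1.43200319e-03, -2.48177219e-05]), 'tcp_pos': array([0.14295148, 0.60844353, 0.24230998]), 'orientation': array([ 7.83818247e-01,  6.20990303e-01,  2.68476054e-06, -1.60865264e-05]), 'force': array([-0.07790154, -0.70713665,  0.03550996]), 'torque': array([-0.03215946,  0.04976762,  0.03726719]), 'opening': 0.0857705318964623}
```

View pics/side0.png

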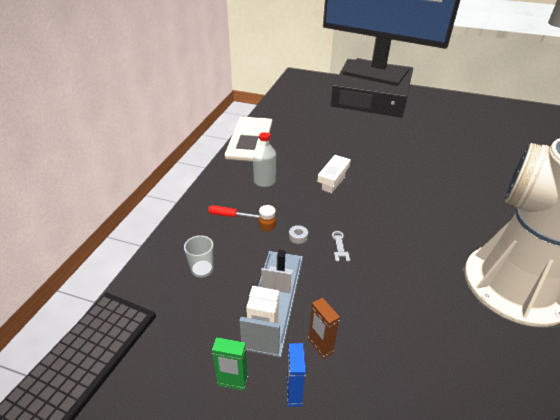

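View pics/top0.png

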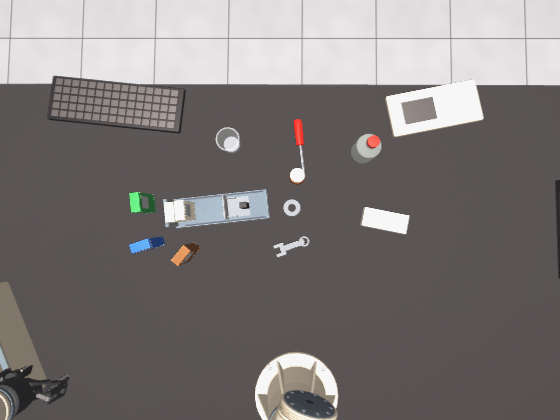

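Side: loose white carton on the rack at (336,171); two white standing cartons at about (263,305); bookend grip at (281,257). Look-alikes are brown (323,328), blue (296,374), green (231,364). The only white carton lying flat is at (336,171) side, (385,220) top. Checking it in a close crop, and measuring.

```bash
cat >h.py <<'E'
import numpy as np,cv2
from rig import calibration
def K(c):
    k=calibration(c);f=210/np.tan(np.radians(k['fov_y']/2));return k,f
def onz(c,p,z):
    k,f=K(c);d=np.array([(p[0]-k['cx'])/f,(p[1]-k['cy'])/f,1]);R=np.array(k['R'])
    C=-R.T@k['t'];d=R.T@d;return C+d*(z-C[2])/d[2]
def proj(c,X):
    k,f=K(c);q=np.array(X)@np.array(k['R']).T+k['t'];return np.c_[q[...,0]/q[...,2]*f+k['cx'],q[...,1]/q[...,2]*f+k['cy']]
def tri(pt,ps):
    A=[];b=[]
    for c,p in(("top",pt),("side",ps)):
        k,f=K(c);R=np.array(k['R']);C=-R.T@k['t'];d=R.T@np.array([(p[0]-k['cx'])/f,(p[1]-k['cy'])/f,1]);d/=np.linalg.norm(d)
        P=np.eye(3)-np.outer(d,d);A.append(P);b.append(P@C)
    A=np.vstack(A);b=np.hstack(b);x=np.linalg.lstsq(A,b,rcond=None)[0];return x,np.linalg.norm(A@x-b)
E
python3 - <<'E'
from h import *
t=cv2.imread('pics/top0.png');s=cv2.imread('pics/side0.png')
def crop(i,x,y,w,h,k,n): cv2.imwrite(n,cv2.resize(i[y:y+h,x:x+w],None,fx=k,fy=k,interpolation=cv2.INTER_CUBIC))
crop(t,350,195,70,50,10,'pics/c1.png');crop(t,120,180,160,100,5,'pics/c2.png')
crop(s,310,145,60,60,10,'pics/c3.png');crop(s,205,230,140,150,4,'pics/c4.png')
np.set_printoptions(precision=4,suppress=True)
print(tri((381.8,221.9),(336.9,170.7)))
print('tray',onz('top',(221.8,205.7),0),onz('side',(274.1,298.9),0))
print('grip',tri((242.4,204.1),(281.4,258.1)))
print('b',tri((181.5,208.1),(265.3,307.9)))
E
```

```text
(array([ 0.5141, -0.2493,  0.057 ]), np.float64(0.003583712763653778))
tray [0.563  0.2331 0.    ] [0.5536 0.2371 0.    ]
grip (array([0.5636, 0.1612, 0.0603]), np.float64(0.003422108689839841))
b (array([0.5469, 0.3322, 0.0916]), np.float64(0.007336238482652543))
```

View pics/c1.png

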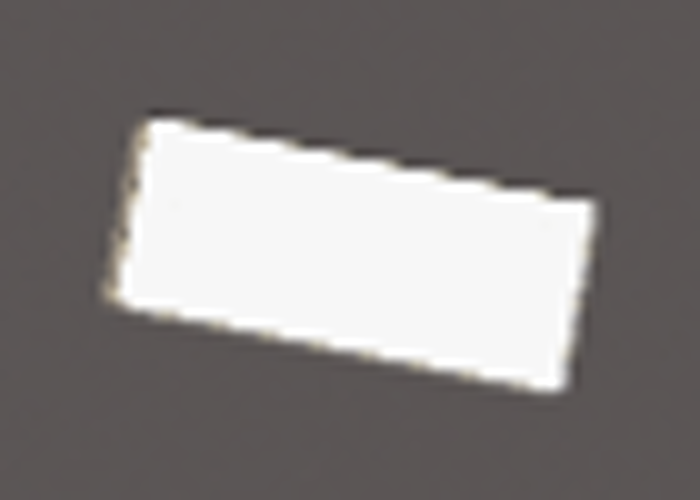

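View pics/c2.png

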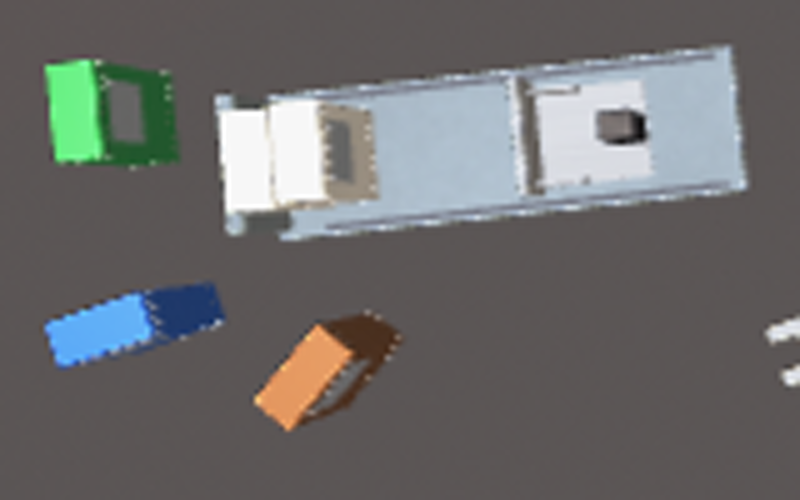

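View pics/c3.png

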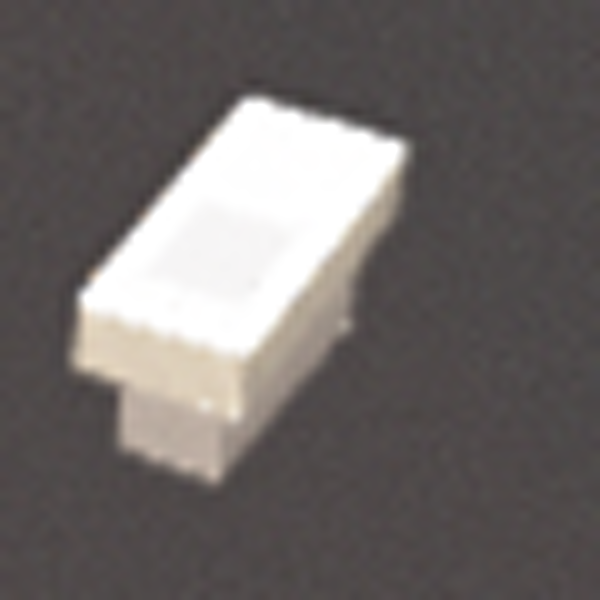

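View pics/c4.png

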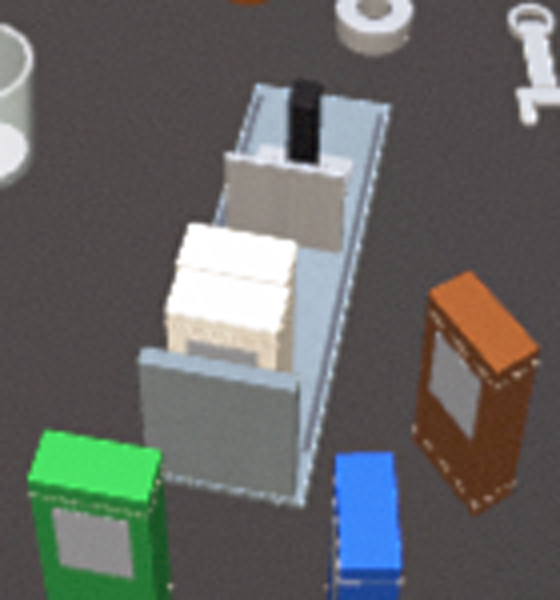

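Crop confirms: white carton, pale panel, lying flat across the narrower white rack. Now fit the poses from corners in both views.

```bash
cat >>h.py <<'E'
from scipy.optimize import least_squares
def W(p,L): # p=x,y,yaw
    L=np.array(L,float);c,s=np.cos(p[2]),np.sin(p[2])
    return np.c_[p[0]+c*L[:,0]-s*L[:,1],p[1]+s*L[:,0]+c*L[:,1],L[:,2]]
def fit(obs,p0,verbose=1):
    # obs: list (cam, local pts list, pixels list)
    f=lambda p:np.concatenate([(proj(c,W(p,l))-np.array(q)).ravel() for c,l,q in obs])
    r=least_squares(f,p0,loss='soft_l1')
    if verbose: print(r.x,'deg',np.degrees(r.x[2]));
    for c,l,q in obs: print(c,(proj(c,W(r.x,l))-np.array(q)).round(1).tolist())
    return r.x
def px(pts,k,o): return [((x+.5)/k-.5+o[0],(y+.5)/k-.5+o[1]) for x,y in pts]
E
python3 - <<'E'
from h import *
np.set_printoptions(precision=4,suppress=True)
# carton: local x along length (world ~ +y end?) ; top z .066 ; yaw = direction of length
a,b=.065,.0275
T=px([(145,116),(597,200),(565,392),(118,305)],10,(350,195))
for q in T: print(onz('top',q,.066))
# image left = world +y ; up=+x
l=[(a,b*-1,.066),(-a,-b,.066),(-a,b,.066),(a,b,.066)]
S=px([(250,97),(410,145),(240,357),(80,297)],10,(310,145))
print([onz('side',q,.066)[:2] for q in S])
# side: far=-y? order guess from positions
lS=[(-a,-b,.066),(-a,b,.066),(a,b,.066),(a,-b,.066)]
print('carton top only');fit([('top',l,T)],[.5,-.25,1.5])
print('both');fit([('top',l,T),('side',lS,S)],[.5,-.25,1.5])
# rack in side: bottom near corners
print('rack pts',[onz('side',q,0)[:2] for q in px([(118,445),(215,487)],10,(310,145))])
# tray
Tt=px([(732,45),(745,188)],5,(120,180));lt=[(.045,-.145,.006),(-.045,-.145,.006)]
St=px([(257,85),(388,103),(300,505)],4,(205,230));ls=[(.045,-.145,.006),(-.045,-.145,.006),(-.045,.145,0.003)]
St2=px([(140,350),(298,378)],4,(205,230));ls2=[(.045,.145,.106),(-.045,.145,.106)]
print('tray');p=fit([('top',lt,Tt),('side',ls,St)],[.56,.23,.1])
fit([('top',lt,Tt),('side',ls+ls2,St+St2)],[.56,.23,.1])
E
```

```text
[ 0.5622 -0.1954  0.066 ]
[ 0.5386 -0.3267  0.066 ]
[ 0.4828 -0.3168  0.066 ]
[ 0.507  -0.1873  0.066 ]
[array([ 0.5364, -0.3259]), array([ 0.482 , -0.3152]), array([ 0.509 , -0.1845]), array([ 0.5615, -0.1987])]
carton top only
[ 0.5227 -0.2567  1.3921] deg 79.75901359693599
top [[0.7, 0.3], [-0.4, 0.2], [-0.4, -0.4], [0.2, -0.1]]
both
[ 0.5225 -0.2565  1.381 ] deg 79.12555255509201
top [[0.8, 0.2], [-0.4, 0.5], [-0.6, -0.1], [0.1, -0.2]]
side [[-0.3, 0.0], [-0.4, -0.1], [0.6, -0.5], [-0.1, 0.1]]
rack pts [array([ 0.5484, -0.2167]), array([ 0.5146, -0.2056])]
tray
[0.5561 0.2355 0.1114] deg 6.380107269857694
top [[-0.2, -0.1], [0.1, 0.3]]
side [[-0.6, -0.7], [0.4, 0.2], [0.0, 0.1]]
[0.5566 0.2338 0.1088] deg 6.233703733507782
top [[0.4, -0.1], [0.7, 0.2]]
side [[-0.4, -1.2], [0.5, -0.2], [-0.1, -0.6], [-4.3, 1.0], [1.3, 2.5]]
```

```bash
python3 - <<'E'
from h import *
np.set_printoptions(precision=4,suppress=True)
t=cv2.imread('pics/top0.png');s=cv2.imread('pics/side0.png')
cv2.imwrite('pics/d1.png',cv2.resize(t[190:240,155:205],None,fx=12,fy=12,interpolation=cv2.INTER_CUBIC))
cv2.imwrite('pics/d2.png',cv2.resize(s[245:305,240:300],None,fx=10,fy=10,interpolation=cv2.INTER_CUBIC))
p=[.556,.235,.1105]
for y in(.122,.096):
  l=[(.0275,y-.013,.136),(.0275,y+.013,.136),(-.0275,y+.013,.136),(-.0275,y-.013,.136)]
  print(y,((proj('top',W(p,l))-[155,190]+.5)*12-.5).round(0).tolist(),((proj('side',W(p,l))-[240,245]+.5)*10-.5).round(0).tolist())
for tr in(.03,.04):
  l=[(0,-.115+tr,.077),(.009,-.126+tr,.095),(-.009,-.104+tr,.095)]; print(tr,proj('top',W(p,l)),proj('side',W(p,l)))
E
```

```text
0.122 [[217.0, 132.0], [106.0, 144.0], [126.0, 381.0], [238.0, 370.0]] [[89.0, 516.0], [53.0, 622.0], [334.0, 674.0], [363.0, 565.0]]
0.096 [[329.0, 121.0], [217.0, 132.0], [238.0, 370.0], [350.0, 358.0]] [[122.0, 414.0], [89.0, 516.0], [363.0, 565.0], [390.0, 461.0]]
0.03 [[245.5661 204.0829]
 [248.3764 200.3051]
 [241.3546 207.3404]] [[281.1859 249.9077]
 [278.5625 240.8225]
 [284.1617 248.4344]]
0.04 [[242.1529 204.4375]
 [244.9103 200.6654]
 [237.8861 207.7005]] [[280.3508 252.8599]
 [277.7054 243.7118]
 [283.3313 251.4403]]
```

View pics/d1.png

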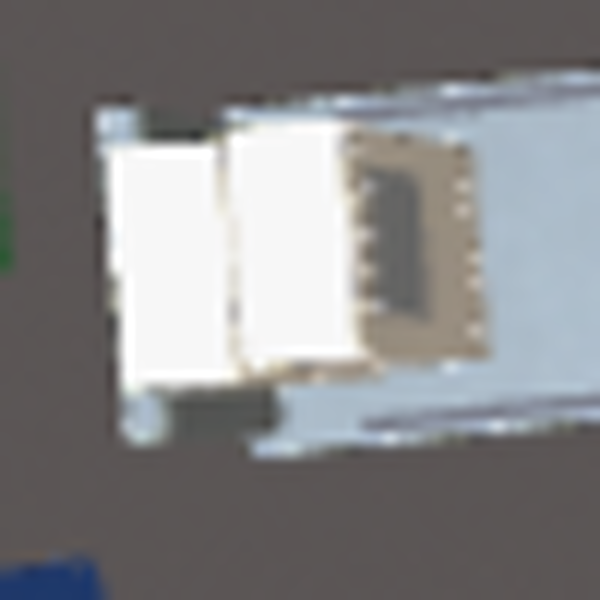

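View pics/d2.png

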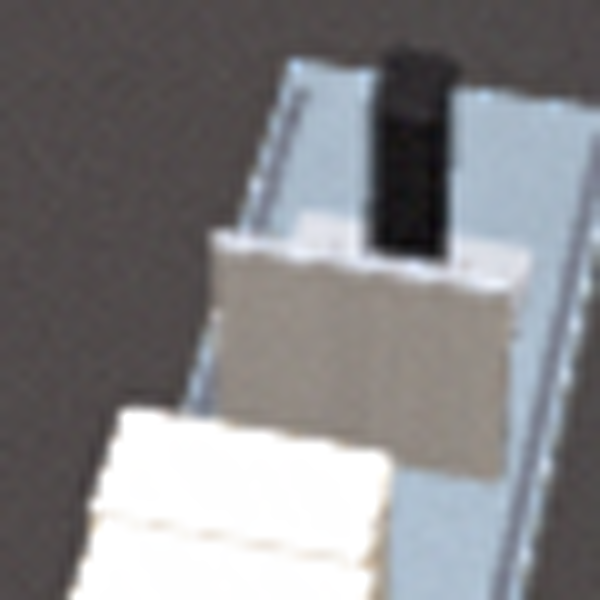

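```bash
python3 - <<'E'
from h import *
np.set_printoptions(precision=4,suppress=True)
p=[.556,.235,.1105]
P=px([(212,232),(522,290)],10,(240,245))
for q in P:
  w=onz('side',q,.077)[:2]-p[:2];c,s=np.cos(p[2]),np.sin(p[2]);print('tray',c*w[0]+s*w[1],-s*w[0]+c*w[1])
for q in px([(525,80),(540,190)],5,(120,180)):
  w=onz('top',q,.077)[:2]-p[:2];print('top',c*w[0]+s*w[1],-s*w[0]+c*w[1])
for q in px([(380,60),(460,65),(375,85),(450,90)],10,(240,245))[:4]:
  w=onz('side',q,.095)[:2]-p[:2];print('blk',c*w[0]+s*w[1],-s*w[0]+c*w[1])
for q in px([(597,108),(636,108),(638,145),(600,143)],5,(120,180)):
  w=onz('top',q,.095)[:2]-p[:2];print('blk top',c*w[0]+s*w[1],-s*w[0]+c*w[1])
for y in (-.015,.058):print(W(p,[(0,y,.1)]))
E
```

```text
tray 0.03442179564940919 -0.019145275777076646
tray -0.0381140354806631 -0.017388280002873555
top 0.03097828982613119 -0.026464184744088015
top -0.03373549102294645 -0.02915724084716827
blk 0.004734185709543723 -0.063879131132328
blk -0.013806176042649814 -0.06636270250519825
blk 0.004214801285544634 -0.05576037257157674
blk -0.013075498314938016 -0.057982371621748525
blk top 0.009228442394203831 -0.06896704227567996
blk top 0.00691157068506781 -0.09124849669505836
blk top -0.014321060924445933 -0.09033057331625095
blk top -0.010931830942757084 -0.0687552762327047
[[0.5577 0.2201 0.1   ]]
[[0.5496 0.2926 0.1   ]]
```

```bash
cat >plan.py <<'E'
import numpy as np,sys
from rig import monitor
from scipy.spatial.transform import Rotation as Ro
def axes(x,z):
    z=np.array(z)/np.linalg.norm(z);x=np.array(x,float);x-=z*(x@z);x/=np.linalg.norm(x);return Ro.from_matrix(np.c_[x,np.cross(z,x),z])
def cart(lean,x): # x jaw horizontal axis; lean deg: z turned about x from straight down
    x=np.array(x,float);x/=np.linalg.norm(x);R=axes(x,[0,0,-1]);return R*Ro.from_rotvec([np.radians(lean),0,0])
def rows(T,R,n,P0=None,R0=None):
    s=monitor.read_state();p=s['tcp_pos'] if P0 is None else P0;q=Ro.from_quat(s['orientation']) if R0 is None else R0
    rv=(q.inv()*R).as_rotvec();d=(np.array(T)-p)/n
    print('n',n,'turn',np.degrees(rv).round(1),'per row',np.degrees(rv/n).round(2))
    for i in range(n):
        a=q*Ro.from_rotvec(rv*i/n);print((a.inv().apply(d)).round(4).tolist())
    print('single shift in current axes',q.inv().apply(np.array(T)-p).round(4), 'tilt',)
u=np.array([np.cos(np.radians(79.3)),np.sin(np.radians(79.3)),0]);C=np.array([.5225,-.2565,.053])
xj=np.array([u[1],-u[0],0])
RG=cart(-30,xj);dG=RG.apply([0,0,1]);G=C+.030*u+np.array([0,0,.004])+.008*dG
tp=[.556,.235,.1105]
xt=np.array([np.cos(tp[2]),np.sin(tp[2]),0]);yt=np.array([-np.sin(tp[2]),np.cos(tp[2]),0])
O=np.array([tp[0],tp[1],0])
E
python3 - <<'E'
from plan import *
print(dG,G,G-.12*dG)
rows(G-.12*dG+[0,0,.05],cart(0,xj),24)
E
```

```text
[-0.09283331 -0.4913064  -0.8660254 ] [ 0.52732733 -0.23095207  0.0500718 ] [ 0.53846733 -0.1719953   0.15399485]
n 24 turn [-0.  -0.  87.5] per row [-0.   -0.    3.64]
[-0.0279, 0.0235, 0.0016]
[-0.0263, 0.0252, 0.0016]
[-0.0247, 0.0268, 0.0016]
[-0.0229, 0.0283, 0.0016]
[-0.0211, 0.0297, 0.0016]
[-0.0191, 0.031, 0.0016]
[-0.0171, 0.0322, 0.0016]
[-0.0151, 0.0332, 0.0016]
[-0.0129, 0.0341, 0.0016]
[-0.0107, 0.0348, 0.0016]
[-0.0085, 0.0355, 0.0016]
[-0.0062, 0.0359, 0.0016]
[-0.0039, 0.0362, 0.0016]
[-0.0016, 0.0364, 0.0016]
[0.0007, 0.0364, 0.0016]
[0.003, 0.0363, 0.0016]
[0.0053, 0.0361, 0.0016]
[0.0076, 0.0357, 0.0016]
[0.0099, 0.0351, 0.0016]
[0.0121, 0.0344, 0.0016]
[0.0142, 0.0336, 0.0016]
[0.0163, 0.0326, 0.0016]
[0.0184, 0.0315, 0.0016]
[0.0203, 0.0302, 0.0016]
single shift in current axes [-0.6693  0.5635  0.0383] tilt
```

```bash
python3 -m jog '[[[0,0,3.6,-0.028,0.0235,0,0],[0,0,3.6,-0.026,0.025,0,0],[0,0,3.6,-0.0245,0.027,0,0],[0,0,3.6,-0.023,0.028,0,0],[0,0,3.6,-0.021,0.0295,0,0],[0,0,3.6,-0.019,0.031,0,0],[0,0,3.6,-0.017,0.032,0,0],[0,0,3.6,-0.015,0.033,0,0]]]'; python3 -c "
from rig import monitor as m;import numpy as np
np.set_printoptions(precision=5,suppress=True);s=m.read_state();print(s['joint_positions'],s['tcp_pos'],s['orientation'])"
```

```text
time: 1.37
tcp_pos: [0.2754, 0.3483, 0.2425]
orientation: [0.914, 0.405, 0.0, -0.0]
force: [1.2, -0.4, 0.6]
opening: 0.0854
[ 0.89845  0.06505  2.00185 -0.0001   1.07412  0.06381] [0.27537 0.34827 0.24246] [ 0.91417  0.40533  0.00028 -0.00009]
```

```bash
python3 -m jog '[[[0,0,3.6,-0.013,0.034,0,0],[0,0,3.6,-0.011,0.035,0,0],[0,0,3.6,-0.0085,0.0355,0,0],[0,0,3.6,-0.006,0.036,0,0],[0,0,3.6,-0.004,0.036,0,0],[0,0,3.6,-0.0015,0.036,0,0],[0,0,3.6,0.0005,0.036,0,0],[0,0,3.6,0.003,0.036,0,0]]]'; python3 -c "
from rig import monitor as m;import numpy as np
np.set_printoptions(precision=5,suppress=True);s=m.read_state();print(s['joint_positions'],s['tcp_pos'],s['orientation'])"
```

```text
time: 2.03
tcp_pos: [0.4088, 0.09, 0.2426]
orientation: [0.986, 0.165, 0.0, -0.0]
force: [1.0, 0.4, 0.2]
opening: 0.0855
[ 0.21303  0.02121  2.04787  0.00008  1.07154 -0.11853] [0.40882 0.08999 0.24265] [ 0.98629  0.16501  0.00048 -0.00006]
```

```bash
python3 - <<'E'
from plan import *
rows(G-.12*dG+[0,0,.03],RG,10)
E
```

```text
n 10 turn [-29.3  -7.8  29. ] per row [-2.93 -0.78  2.9 ]
[0.0037, 0.029, 0.0059]
[0.0053, 0.0284, 0.0073]
[0.0068, 0.0277, 0.0086]
[0.0083, 0.0269, 0.0099]
[0.0098, 0.0259, 0.0112]
[0.0112, 0.0247, 0.0123]
[0.0126, 0.0235, 0.0134]
[0.014, 0.0221, 0.0144]
[0.0152, 0.0206, 0.0153]
[0.0165, 0.019, 0.0161]
single shift in current axes [0.0373 0.2899 0.0587] tilt
```

```bash
python3 -m jog '[[[-2.93,-0.78,2.9,0.0037,0.029,0.006,0],[-2.93,-0.78,2.9,0.005,0.0285,0.007,0],[-2.93,-0.78,2.9,0.007,0.0275,0.0085,0],[-2.93,-0.78,2.9,0.0085,0.027,0.01,0],[-2.93,-0.78,2.9,0.01,0.026,0.011,0],[-2.93,-0.78,2.9,0.011,0.0245,0.0125,0],[-2.93,-0.78,2.9,0.0125,0.0235,0.0135,0],[-2.93,-0.78,2.9,0.014,0.022,0.0145,0]]]'; python3 - <<'E'
from plan import *
rows(G-.10*dG,RG,5)
print(monitor.read_state()['joint_positions'].round(4))
E
```

```text
time: 2.7
tcp_pos: [0.5133, -0.1188, 0.1952]
orientation: [0.977, -0.039, -0.019, 0.209]
force: [0.1, 0.2, 0.7]
opening: 0.0853
n 5 turn [-5.7 -1.6  5.8] per row [-1.15 -0.32  1.16]
[0.0059, 0.0064, 0.0155]
[0.0062, 0.0059, 0.0156]
[0.0064, 0.0055, 0.0157]
[0.0066, 0.005, 0.0158]
[0.0067, 0.0046, 0.0158]
single shift in current axes [0.0297 0.0318 0.0777] tilt
[ 0.0276  0.2984  1.9047 -0.4823  1.0622  0.3712]
```

```bash
python3 -m jog '[[[-1.15,-0.32,1.16,0.006,0.0064,0.0155,0],[-1.15,-0.32,1.16,0.006,0.006,0.0156,0],[-1.15,-0.32,1.16,0.0064,0.0055,0.0157,0],[-1.15,-0.32,1.16,0.0066,0.005,0.0158,0],[-1.15,-0.32,1.16,0.0067,0.0046,0.0158,0],[0,0,0,0,0,0,0]]]'; python3 - <<'E'
from plan import *
import cv2
from rig import get_image
rows(G,RG,4)
print(monitor.read_state()['joint_positions'].round(4))
a=get_image('side')[60:300,200:480];b=get_image('top')[100:300,280:480]
cv2.imwrite('pics/e1.png',np.hstack([cv2.resize(a,(467,400)),cv2.resize(b,(333,333))[:333] if 0 else cv2.copyMakeBorder(cv2.resize(b,(333,333)),0,67,0,0,cv2.BORDER_CONSTANT)])[:,:,::-1])
E
```

```text
time: 3.2
tcp_pos: [0.5355, -0.1815, 0.1345]
orientation: [0.962, -0.089, -0.026, 0.257]
force: [-0.7, 0.5, 1.2]
opening: 0.0855
n 4 turn [-0.   0.1  0.2] per row [-0.01  0.04  0.04]
[0.0003, 0.0003, 0.0246]
[0.0003, 0.0003, 0.0246]
[0.0003, 0.0003, 0.0246]
[0.0003, 0.0003, 0.0246]
single shift in current axes [0.0014 0.0013 0.0982] tilt
[-0.0359  0.4539  1.876  -0.6262  1.0003  0.5446]
```

View pics/e1.png

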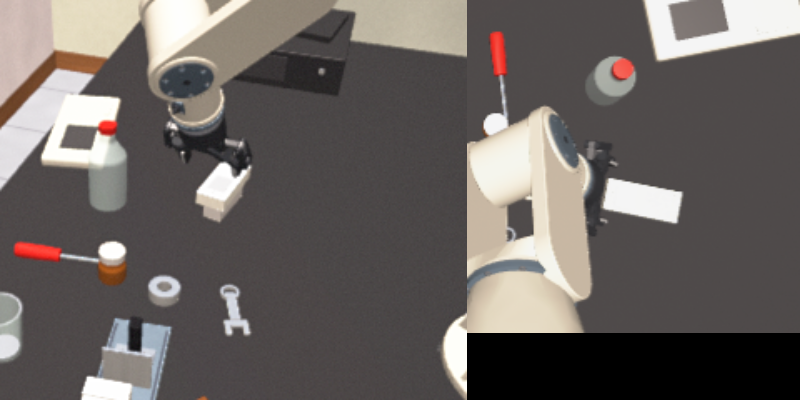

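Fingers straddle the carton, approach is in line. Advance and close gently.

```bash
python3 -m jog '[[[0,0,0,0.0003,0.0003,0.025,0],[0,0,0,0.0003,0.0003,0.025,0],[0,0,0,0.0004,0.0003,0.025,0],[0,0,0,0.0003,0.0003,0.02,0],[0,0,0,0,0,0.006,0],[0,0,0,0,0,0,0]]]'; python3 - <<'E'
from plan import *
import cv2
from rig import get_image
rows(G,RG,1)
a=get_image('side')[120:220,280:420];
cv2.imwrite('pics/e2.png',cv2.resize(a,None,fx=5,fy=5,interpolation=2)[:,:,::-1])
E
```

```text
time: 3.8
tcp_pos: [0.5269, -0.2311, 0.0494]
orientation: [0.962, -0.089, -0.025, 0.257]
force: [0.2, 0.3, -1.2]
opening: 0.0857
n 1 turn [-0.1  0.1  0.2] per row [-0.13  0.07  0.2 ]
[0.0003, 0.0001, -0.0007]
single shift in current axes [ 0.0003  0.0001 -0.0007] tilt
```

View pics/e2.png

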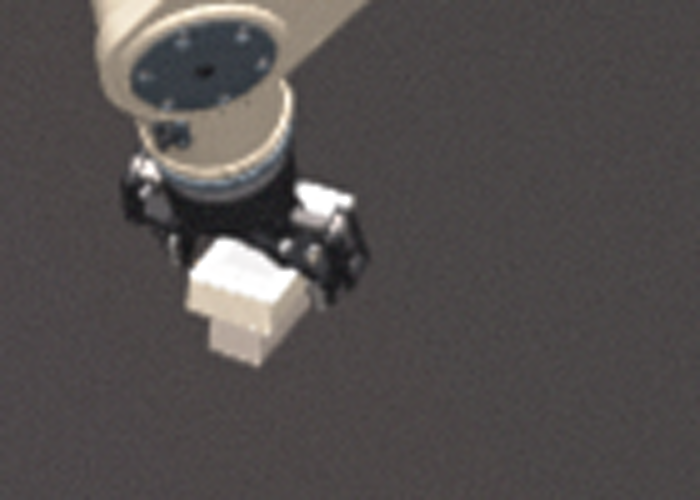

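```bash
python3 -m jog '[[[0,0,0,0,0,0,0.3],[0,0,0,0,0,0,0.5],[0,0,0,0,0,0,0.7],[0,0,0,0,0,0,1],[0,0,0,0,0,0,1],[0,0,0,0,0,0,1],[0,0,0,0,0,0,1],[0,0,0,0,0,0,1]]]' 40; python3 - <<'E'
from plan import *
rows(G,RG,1);print(monitor.read_state()['torque'])
E
```

```text
time: 4.52
tcp_pos: [0.5287, -0.2307, 0.0511]
orientation: [0.962, -0.089, -0.023, 0.257]
force: [0.2, 3.3, 5.9]
opening: 0.0542
n 1 turn [-0.1 -0.1  0.1] per row [-0.11 -0.13  0.14]
[-0.0013, -0.0001, 0.0012]
single shift in current axes [-0.0013 -0.0001  0.0012] tilt
[ 0.18166153  0.16791838 -0.11141258]
```

```bash
python3 -m jog '[[[0,0,0,0,0.005,-0.0087,1],[0,0,0,0,0.0125,-0.0217,1],[0,0,0,0,0.015,-0.026,1],[0,0,0,0,0.015,-0.026,1],[0,0,0,0,0.015,-0.026,1],[0,0,0,0,0,0,1]]]'; python3 - <<'E'
from plan import *
import cv2
from rig import get_image
a=get_image('side')[60:220,250:460];
cv2.imwrite('pics/e3.png',cv2.resize(a,None,fx=3.5,fy=3.5,interpolation=2)[:,:,::-1])
s=monitor.read_state();print(s['torque'],s['joint_positions'])
E
```

```text
time: 5.02
tcp_pos: [0.5308, -0.2316, 0.1814]
orientation: [0.962, -0.089, -0.02, 0.257]
force: [1.3, -1.0, -0.6]
opening: 0.0543
[ 0.36190888 -0.0812042  -0.00088291] [-0.12501387  0.38412694  1.86049994 -0.62235768  1.02136662  0.42588032]
```

View pics/e3.png

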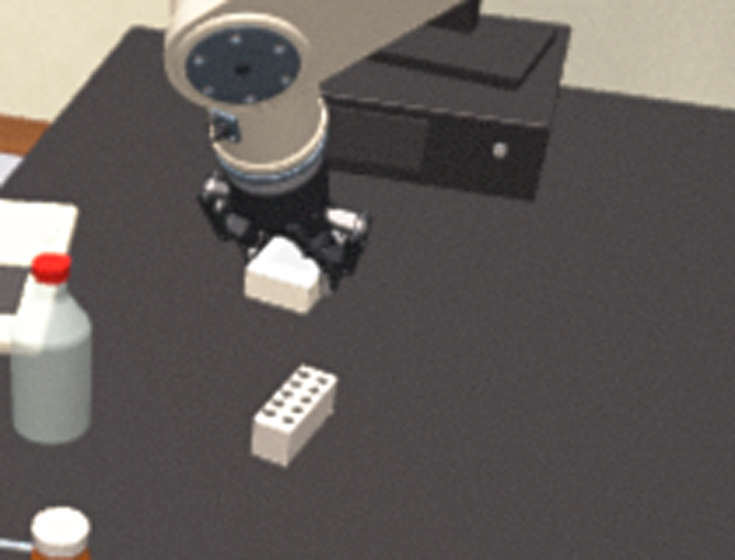

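```bash
cat >>plan.py <<'E'
RF=cart(60,xt)
def TF(y=.054,x=0.): return O+xt*x+yt*(y+.0019)+np.array([0,0,.0975])
E
python3 - <<'E'
from plan import *
print(TF(),RF.apply([0,0,1]))
rows(TF()+[0,0,.145],RF,18)
E
```

```text
[0.54983561 0.29055907 0.0975    ] [-0.09550118  0.86074359 -0.5       ]
n 18 turn [ 89.2  -5.2 -18. ] per row [ 4.95 -0.29 -1.  ]
[-0.0042, -0.0231, -0.0174]
[-0.0038, -0.0246, -0.0153]
[-0.0035, -0.0259, -0.0131]
[-0.0031, -0.027, -0.0108]
[-0.0026, -0.0279, -0.0084]
[-0.0022, -0.0285, -0.0059]
[-0.0017, -0.029, -0.0034]
[-0.0012, -0.0292, -0.0009]
[-0.0007, -0.0292, 0.0016]
[-0.0002, -0.0289, 0.0041]
[0.0003, -0.0285, 0.0066]
[0.0009, -0.0278, 0.009]
[0.0014, -0.0269, 0.0114]
[0.0019, -0.0258, 0.0137]
[0.0024, -0.0244, 0.0158]
[0.0029, -0.0229, 0.0179]
[0.0034, -0.0213, 0.0198]
[0.0039, -0.0194, 0.0215]
single shift in current axes [-0.0753 -0.4163 -0.3127] tilt
```

```bash
python3 -m jog '[[[4.95,-0.29,-1,-0.004,-0.023,-0.0174,1],[4.95,-0.29,-1,-0.004,-0.0246,-0.0153,1],[4.95,-0.29,-1,-0.0035,-0.026,-0.013,1],[4.95,-0.29,-1,-0.003,-0.027,-0.011,1],[4.95,-0.29,-1,-0.0026,-0.028,-0.0084,1],[4.95,-0.29,-1,-0.002,-0.0285,-0.006,1],[4.95,-0.29,-1,-0.0017,-0.029,-0.0034,1],[4.95,-0.29,-1,-0.001,-0.029,-0.001,1]]]'; python3 - <<'E'
from plan import *
print(monitor.read_state()['joint_positions'].round(3))
rows(TF()+[0,0,.145],RF,10)
E
```

```text
time: 5.73
tcp_pos: [0.5372, 0.0022, 0.2035]
orientation: [0.995, -0.03, -0.03, -0.09]
force: [-0.1, 0.4, -3.0]
opening: 0.0545
[-0.107  0.298  1.822  0.197  1.103 -0.143]
n 10 turn [ 49.3  -2.5 -10.2] per row [ 4.93 -0.25 -1.02]
[-0.0006, -0.0291, 0.0013]
[-0.0, -0.0289, 0.0038]
[0.0005, -0.0284, 0.0063]
[0.001, -0.0278, 0.0087]
[0.0016, -0.0269, 0.0111]
[0.0021, -0.0258, 0.0133]
[0.0026, -0.0245, 0.0155]
[0.0031, -0.0231, 0.0175]
[0.0036, -0.0214, 0.0194]
[0.004, -0.0196, 0.0212]
single shift in current axes [-0.0057 -0.2909  0.0135] tilt
```

```bash
python3 -m jog '[[[4.93,-0.25,-1,-0.0006,-0.029,0.0013,1],[4.93,-0.25,-1,0,-0.029,0.0038,1],[4.93,-0.25,-1,0.0005,-0.0284,0.0063,1],[4.93,-0.25,-1,0.001,-0.0278,0.0087,1],[4.93,-0.25,-1,0.0016,-0.027,0.011,1],[4.93,-0.25,-1,0.002,-0.0258,0.0133,1],[4.93,-0.25,-1,0.0026,-0.0245,0.0155,1],[4.93,-0.25,-1,0.003,-0.023,0.0175,1]]]'; python3 - <<'E'
from plan import *
print(monitor.read_state()['joint_positions'].round(3))
rows(TF()+[0,0,.145],RF,4)
E
```

```text
time: 6.4
tcp_pos: [0.5478, 0.2324, 0.2336]
orientation: [0.905, 0.031, -0.028, -0.423]
force: [0.0, 0.0, -1.5]
opening: 0.0542
[-0.039  0.427  1.849  0.937  1.23  -0.61 ]
n 4 turn [ 9.9 -0.6 -2.2] per row [ 2.47 -0.15 -0.55]
[0.0016, -0.011, 0.0096]
[0.0018, -0.0106, 0.0101]
[0.0019, -0.0101, 0.0105]
[0.002, -0.0096, 0.011]
single shift in current axes [ 0.0065 -0.044   0.0386] tilt
```

```bash
python3 -m jog '[[[2.4,-0.15,-0.55,0.0016,-0.011,0.009,1],[2.4,-0.15,-0.55,0.0018,-0.0105,0.009,1],[2.4,-0.15,-0.55,0.0019,-0.010,0.009,1],[2.4,-0.15,-0.55,0.002,-0.0095,0.009,1],[0,0,0,0,0,0,1],[0,0,0,0,0,0,1]]]'; python3 - <<'E'
from plan import *
import cv2
from rig import get_image
rows(TF()+[0,0,.145],RF,1)
a=get_image('side');b=get_image('top')
cv2.imwrite('pics/f1.png',np.hstack([cv2.resize(a[180:390,190:370],None,fx=2.3,fy=2.3,interpolation=2),cv2.resize(b[130:270,130:280],None,fx=2.5,fy=3.45,interpolation=2)])[:,:,::-1])
cv2.imwrite('pics/f1s.png',a[:,:,::-1]);cv2.imwrite('pics/f1t.png',b[:,:,::-1])
E
```

```text
time: 6.9
tcp_pos: [0.5499, 0.285, 0.2439]
orientation: [0.867, 0.048, -0.029, -0.495]
force: [-0.4, -0.5, -1.1]
opening: 0.0543
n 1 turn [ 0.6  0.1 -0.1] per row [ 0.58  0.1  -0.1 ]
[0.0006, -0.0016, 0.0054]
single shift in current axes [ 0.0006 -0.0016  0.0054] tilt
```

View pics/f1.png

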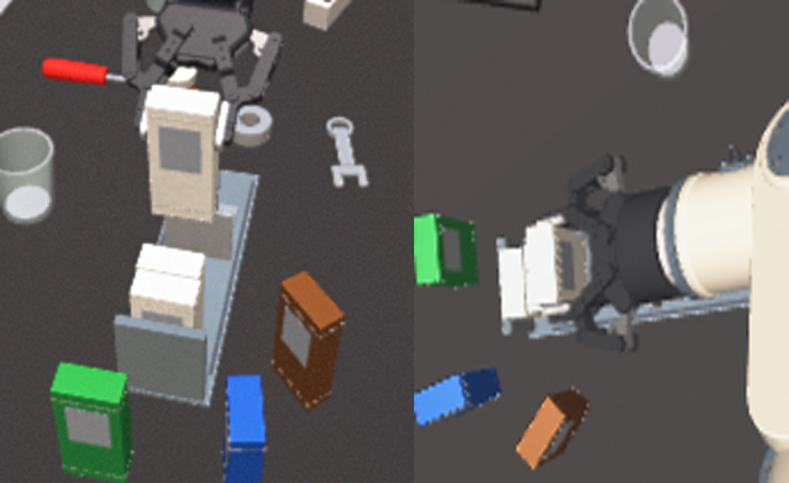

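```bash
python3 - <<'E'
from plan import *
from h import proj
import cv2
s=monitor.read_state();R=Ro.from_quat(s['orientation'])
c=s['tcp_pos']
# carton axes rigid in tool: at nominal RF, carton x->xt,y->yt,z->Z
Q=R*RF.inv()
off=Q.apply(-(yt*.0019+np.array([0,0,.0265])))
def box(Q,ctr):
    P=[];
    for i in(-1,1):
     for j in(-1,1):
      for k in(-1,1): P.append(ctr+Q.apply(xt*.0275*i+yt*.013*j+np.array([0,0,.065*k])))
    return np.array(P)
P=box(Q,c+off)
for n in('s','t'):
    im=cv2.imread(f'pics/f1{n}.png');q=proj('side' if n=='s' else 'top',P)
    x0,y0=q.min(0).astype(int)-25;x1,y1=q.max(0).astype(int)+25
    k=560/(y1-y0) if n=='s' else 7
    im=cv2.resize(im[y0:y1,x0:x1],None,fx=k,fy=k,interpolation=2)
    q=(q-[x0,y0]+.5)*k
    for a in range(8):
        for b in range(a+1,8):
            if bin(a^b).count('1')==1: cv2.line(im,tuple(q[a].astype(int)),tuple(q[b].astype(int)),(0,0,255),1)
    cv2.imwrite(f'pics/g{n}.png',im);print(im.shape)
E
```

```text
(560, 419, 3)
(518, 525, 3)
```

View pics/gs.png

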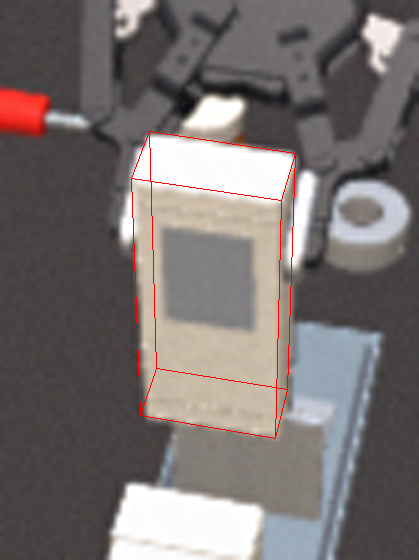

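View pics/gt.png

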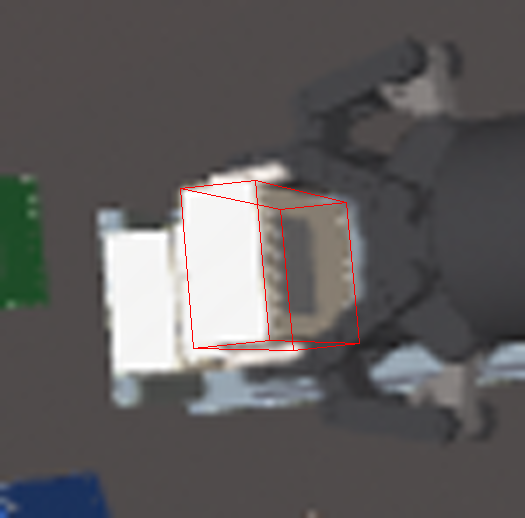

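Predicted outline matches the held carton within about a pixel in both views. Correct and lower to 10 mm above.

```bash
python3 -m jog '[[[0.6,0.1,-0.1,0.0006,-0.0016,0.0054,1],[0,0,0,0,0.0217,0.0125,1],[0,0,0,0,0.026,0.015,1],[0,0,0,0,0.026,0.015,1],[0,0,0,0,0.026,0.015,1],[0,0,0,0,0.0173,0.01,1],[0,0,0,0,0,0,1],[0,0,0,0,0,0,1]]]'; python3 - <<'E'
from plan import *
rows(TF()+[0,0,0],RF,1)
E
```

```text
time: 7.67
tcp_pos: [0.5506, 0.2908, 0.1083]
orientation: [0.864, 0.047, -0.027, -0.5]
force: [0.1, 0.0, -0.5]
opening: 0.0544
n 1 turn [-0.1 -0.1 -0. ] per row [-0.13 -0.06 -0.01]
[-0.0008, 0.0094, 0.0052]
single shift in current axes [-0.0008  0.0094  0.0052] tilt
```

```bash
python3 -m jog '[[[0,0,0,-0.0006,0.0035,0.002,1],[0,0,0,0,0.0026,0.0015,1],[0,0,0,0,0.0009,0.0005,1],[0,0,0,0,0,0,1],[0,0,0,0,0,0,1]]]'; python3 -m jog '[[[0,0,0,0,0.0009,0.0005,1],[0,0,0,0,0,0,1],[0,0,0,0,0,0,1]]]'
```

```text
time: 8.08
tcp_pos: [0.5505, 0.2908, 0.1012]
orientation: [0.864, 0.048, -0.026, -0.5]
force: [-0.1, -0.1, -1.3]
opening: 0.0544
time: 8.33
tcp_pos: [0.5504, 0.2907, 0.0997]
orientation: [0.864, 0.048, -0.026, -0.5]
force: [-0.6, -0.6, -1.5]
opening: 0.0544
```

```bash
python3 -m jog '[[[0,0,0,0,0.0009,0.0005,1],[0,0,0,0,0,0,1],[0,0,0,0,0,0,1]]]'
```

```text
time: 8.58
tcp_pos: [0.5503, 0.2907, 0.0985]
orientation: [0.864, 0.048, -0.027, -0.5]
force: [-0.7, -0.8, -1.5]
opening: 0.0542
```

```bash
for i in 1; do python3 -m jog '[[[0,0,0,0,0.0009,0.0005,1],[0,0,0,0,0,0,1],[0,0,0,0,0,0,1]]]'; done; python3 -m jog '[[[0,0,0,0,0.0004,0.0003,1],[0,0,0,0,0,0,1],[0,0,0,0,0,0,1]]]'
```

```text
time: 8.83
tcp_pos: [0.5504, 0.2907, 0.0975]
orientation: [0.864, 0.048, -0.026, -0.5]
force: [0.1, -0.2, -0.0]
opening: 0.0546
time: 9.08
tcp_pos: [0.5503, 0.2908, 0.0974]
orientation: [0.864, 0.048, -0.026, -0.5]
force: [-0.9, -1.4, 4.2]
opening: 0.0545
```

Touchdown at the expected height. Release.

```bash
python3 -m jog '[[[0,0,0,0,0,0,0.33],[0,0,0,0,0,0,0.3],[0,0,0,0,0,0,0.26],[0,0,0,0,0,0,0.2],[0,0,0,0,0,0,0.12],[0,0,0,0,0,0,0],[0,0,0,0,0,0,0],[0,0,0,0,0,0,0]]]' 20; python3 - <<'E'
from plan import *
import cv2
from rig import get_image
a=get_image('side');b=get_image('top')
cv2.imwrite('pics/f2.png',np.hstack([cv2.resize(a[180:390,190:370],None,fx=2.3,fy=2.3,interpolation=2),cv2.resize(b[130:270,130:280],None,fx=2.5,fy=3.45,interpolation=2)])[:,:,::-1])
E
```

```text
time: 9.75
tcp_pos: [0.5503, 0.2908, 0.097]
orientation: [0.864, 0.048, -0.027, -0.5]
force: [-0.7, 0.2, -0.2]
opening: 0.0852
```

View pics/f2.png

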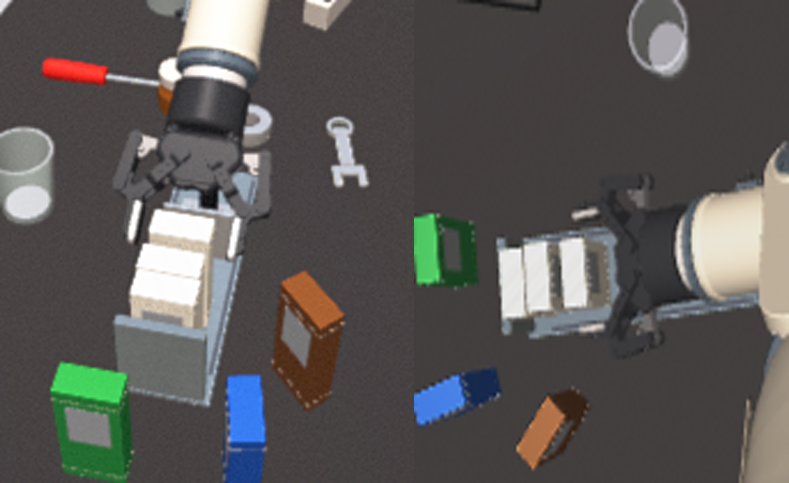

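Carton stands free, clear of both fingers. Back out along the tool axis.

```bash
python3 -m jog '[[[0,0,0,0,0,-0.01,0],[0,0,0,0,0,-0.025,0],[0,0,0,0,0,-0.03,0],[0,0,0,0,0,-0.035,0],[0,0,0,0,-0.015,-0.03,0],[0,0,0,0,-0.03,-0.02,0],[0,0,0,0,-0.03,-0.01,0],[0,0,0,0,0,0,0]]]'; python3 - <<'E'
from plan import *
import cv2
from rig import get_image
print(monitor.read_state()['joint_positions'].round(2))
a=get_image('side');b=get_image('top')
cv2.imwrite('pics/h1.png',np.hstack([cv2.resize(a[180:390,190:370],None,fx=2.3,fy=2.3,interpolation=2),cv2.resize(b[130:270,130:280],None,fx=2.5,fy=3.45,interpolation=2)])[:,:,::-1])
rows(O+yt*-.079+[0,0,.069+.15],cart(0,xt),9)
E
```

```text
time: 10.52
tcp_pos: [0.5633, 0.1892, 0.248]
orientation: [0.864, 0.05, -0.023, -0.5]
force: [0.9, 0.2, 0.7]
opening: 0.0855
[-0.16  0.51  1.81  1.01  1.4  -0.78]
n 9 turn [-60.   -0.3   0.1] per row [-6.67 -0.03  0.01]
[-0.0001, 0.0042, -0.0018]
[-0.0001, 0.0043, -0.0013]
[-0.0001, 0.0045, -0.0008]
[-0.0001, 0.0045, -0.0003]
[-0.0001, 0.0045, 0.0002]
[-0.0001, 0.0045, 0.0007]
[-0.0001, 0.0044, 0.0013]
[-0.0, 0.0042, 0.0018]
[-0.0, 0.004, 0.0022]
single shift in current axes [-0.0005  0.0374 -0.0166] tilt
```

View pics/h1.png

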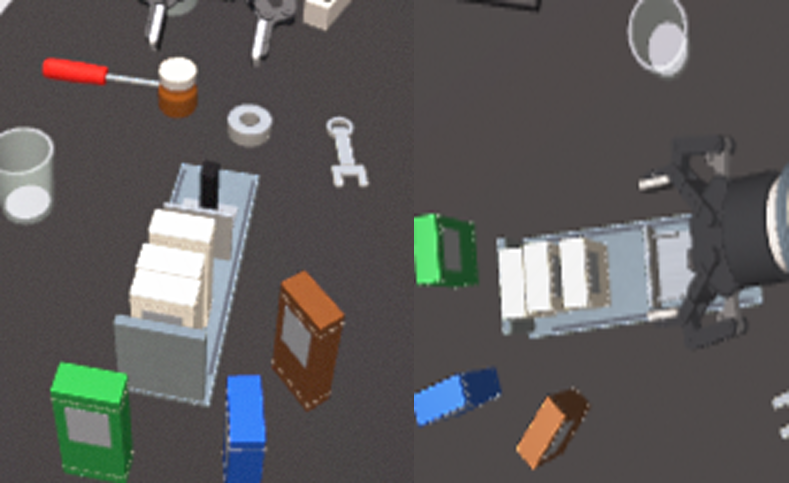

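```bash
python3 -m jog '[[[-6.67,0,0,0,0.004,-0.002,0],[-6.67,0,0,0,0.0043,-0.0013,0],[-6.67,0,0,0,0.0045,-0.0008,0],[-6.67,0,0,0,0.0045,-0.0003,0],[-6.67,0,0,0,0.0045,0.0002,0],[-6.67,0,0,0,0.0045,0.0007,0],[-6.67,0,0,0,0.0044,0.0013,0],[-6.67,0,0,0,0.0042,0.0018,0]]]'; python3 -m jog '[[[-6.67,0,0,0,0.004,0.002,0],[0,0,0,0,0,0,0]]]'; python3 - <<'E'
from plan import *
import cv2
from rig import get_image,place_of
from h import tri
rows(O+yt*-.079+[0,0,.074+.05],cart(0,xt),1)
a=get_image('side');b=get_image('top')
ps=place_of('side','bookend_grip');pt=place_of('top','bookend_grip');print(ps,pt)
cv2.imwrite('pics/h2s.png',a[:,:,::-1]);cv2.imwrite('pics/h2.png',np.hstack([cv2.resize(a[180:390,190:370],None,fx=2.3,fy=2.3,interpolation=2),cv2.resize(b[130:270,130:280],None,fx=2.5,fy=3.45,interpolation=2)])[:,:,::-1])
E
```

```text
time: 11.28
tcp_pos: [0.5645, 0.1601, 0.22]
orientation: [0.997, 0.055, -0.001, -0.056]
force: [-0.5, 0.3, -0.7]
opening: 0.0854
time: 11.45
tcp_pos: [0.5642, 0.1584, 0.2168]
orientation: [0.998, 0.057, 0.001, 0.003]
force: [-0.9, 0.4, -0.0]
opening: 0.0853
n 1 turn [ 0.3 -0.1  0.2] per row [ 0.32 -0.08  0.19]
[0.0002, 0.0015, 0.0929]
single shift in current axes [0.0002 0.0015 0.0929] tilt
[{'xy': [283.1, 257.9], 'confidence': 0.56}] []
```

View pics/h2.png

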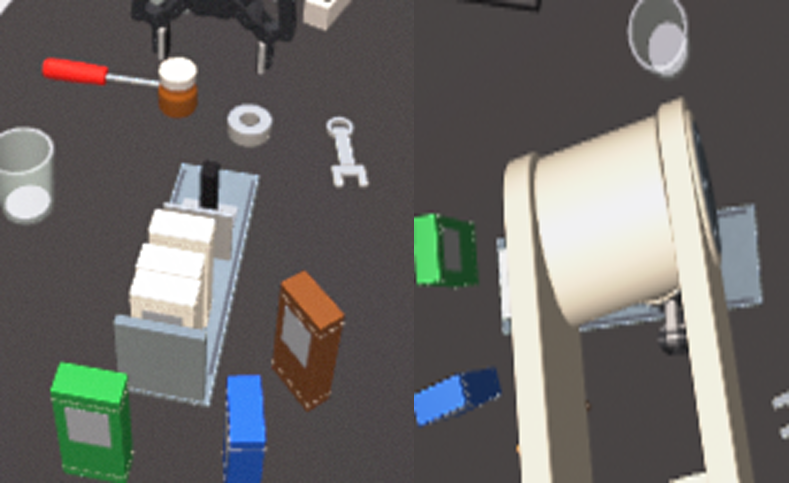

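```bash
python3 -m jog '[[[0.3,0,0.2,0,0.0005,0.025,0],[0,0,0,0,0.001,0.035,0],[0,0,0,0,0,0.035,0],[0,0,0,0,0,0.028,0],[0,0,0,0,0,0.015,0],[0,0,0,0,0,0,0]]]'; python3 - <<'E'
from plan import *
import cv2
from rig import get_image
rows(O+yt*-.079+[0,0,.074],cart(0,xt),1)
a=get_image('side')
cv2.imwrite('pics/h3.png',cv2.resize(a[180:340,210:350],None,fx=3.5,fy=3.5,interpolation=2)[:,:,::-1])
E
```

```text
time: 12.15
tcp_pos: [0.5626, 0.1544, 0.076]
orientation: [0.999, 0.052, -0.003, -0.003]
force: [-1.2, 0.1, 0.2]
opening: 0.0854
n 1 turn [-0.4  0.3 -0.4] per row [-0.4   0.27 -0.37]
[0.0023, -0.0018, 0.002]
single shift in current axes [ 0.0023 -0.0018  0.002 ] tilt
```

View pics/h3.png

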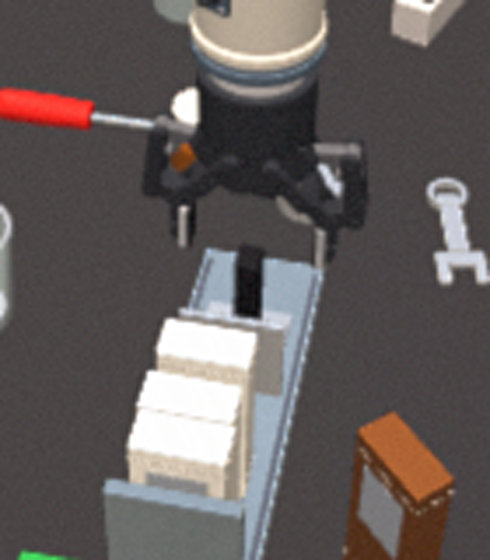

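```bash
python3 -m jog '[[[-0.4,0.2,-0.4,0.002,-0.0018,0.002,0],[0,0,0,0,0,0,0.4],[0,0,0,0,0,0,0.6],[0,0,0,0,0,0,0.7],[0,0,0,0,0,0,0.8],[0,0,0,0,0,0,1],[0,0,0,0,0,0,1],[0,0,0,0,0,0,1]]]' 20;  python3 -m jog '[[[0,0,0,0,0,0,1],[0,0,0,0,0,0,1],[0,0,0,0,0,0,1]]]'; python3 - <<'E'
from plan import *
import cv2
from rig import get_image
rows(O+yt*-.079+[0,0,.074],cart(0,xt),1)
a=get_image('side')
cv2.imwrite('pics/h4.png',cv2.resize(a[180:340,210:350],None,fx=3.5,fy=3.5,interpolation=2)[:,:,::-1])
E
```

```text
time: 12.87
tcp_pos: [0.5642, 0.1581, 0.0783]
orientation: [0.998, 0.057, 0.0, 0.0]
force: [-11.4, -1.3, 12.7]
opening: 0.0174
time: 13.12
tcp_pos: [0.5641, 0.1581, 0.0783]
orientation: [0.998, 0.057, 0.0, 0.0]
force: [-11.0, -0.6, 13.5]
opening: 0.0173
n 1 turn [ 0.  -0.   0.2] per row [ 0.05 -0.01  0.17]
[0.0004, 0.0017, 0.0043]
single shift in current axes [0.0004 0.0017 0.0043] tilt
```

View pics/h4.png

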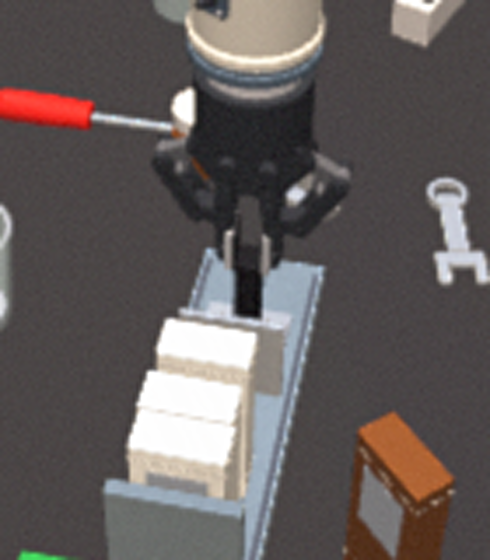

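```bash
python3 -m jog '[[[0,0,0,-0.001,0,-0.0015,1],[0,0,0,0,0,0,1],[0,0,0,0,0,0,1]]]'
```

```text
time: 13.42
tcp_pos: [0.564, 0.1581, 0.0785]
orientation: [0.998, 0.057, 0.001, 0.0]
force: [-6.9, 0.9, -8.9]
opening: 0.0171
```

```bash
python3 -m jog '[[[0,0,0,-0.001,0,0.0006,1],[0,0,0,0,-0.006,0,1],[0,0,0,0,-0.011,0,1],[0,0,0,0,-0.011,0,1],[0,0,0,0,-0.011,0,1],[0,0,0,0,-0.008,0,1],[0,0,0,0,-0.003,0,1],[0,0,0,0,0,0,1]]]';python3 - <<'E'
from plan import *
import cv2
from rig import get_image
p=monitor.read_state()['tcp_pos']-O;print(p@xt,p@yt)
a=get_image('side')
cv2.imwrite('pics/h5.png',cv2.resize(a[180:340,210:350],None,fx=3.5,fy=3.5,interpolation=2)[:,:,::-1])
E
```

```text
time: 14.08
tcp_pos: [0.5582, 0.2085, 0.0785]
orientation: [0.998, 0.057, 0.002, 0.0]
force: [-6.2, 0.9, -5.5]
opening: 0.0172
-0.0007191162437511495 -0.02660262325260469
```

View pics/h5.png

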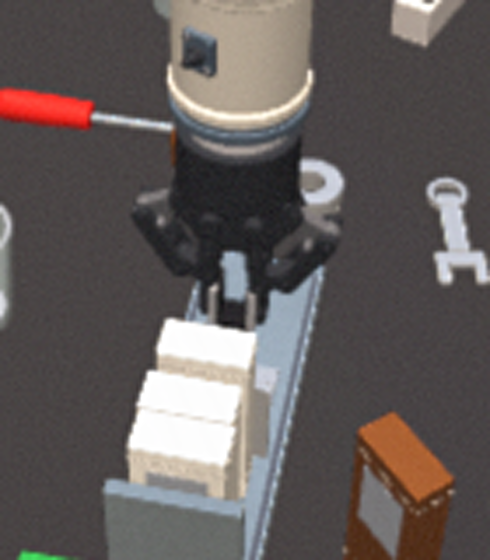

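```bash
python3 -m jog '[[[0,0,0,0,-0.0015,0,1],[0,0,0,0,-0.0015,0,1],[0,0,0,0,-0.0015,0,1],[0,0,0,0,-0.0015,0,1],[0,0,0,0,-0.0015,0,1],[0,0,0,0,-0.0015,0,1],[0,0,0,0,-0.0015,0,1],[0,0,0,0,-0.0015,0,1]]]';python3 -m jog '[[[0,0,0,0,-0.0015,0,1],[0,0,0,0,-0.0015,0,1],[0,0,0,0,-0.0015,0,1],[0,0,0,0,0,0,1]]]';python3 - <<'E'
from plan import *
import cv2
from rig import get_image
p=monitor.read_state()['tcp_pos']-O;print(p@xt,p@yt)
a=get_image('side')
cv2.imwrite('pics/h6.png',cv2.resize(a[180:340,210:350],None,fx=3.5,fy=3.5,interpolation=2)[:,:,::-1])
E
```

```text
time: 14.8
tcp_pos: [0.557, 0.2192, 0.0785]
orientation: [0.998, 0.057, 0.002, 0.001]
force: [-5.0, -3.0, -4.7]
opening: 0.0172
time: 15.13
tcp_pos: [0.5565, 0.2239, 0.0785]
orientation: [0.998, 0.057, 0.002, 0.001]
force: [-5.8, -1.6, -4.4]
opening: 0.017
-0.0007751012890938997 -0.011116974946020446
```

View pics/h6.png

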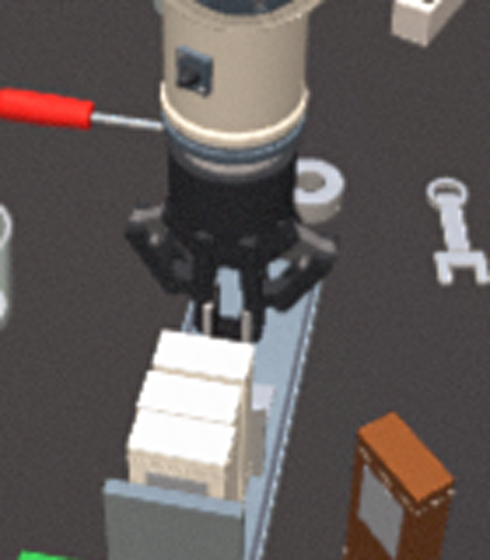

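Carton is being pushed upright; gap to B nearly closed. Continue slowly.

```bash
python3 -m jog '[[[0,0,0,0,-0.001,0,1],[0,0,0,0,-0.001,0,1],[0,0,0,0,-0.001,0,1],[0,0,0,0,-0.001,0,1],[0,0,0,0,-0.001,0,1],[0,0,0,0,0,0,1]]]';python3 -m jog '[[[0,0,0,0,-0.001,0,1],[0,0,0,0,0,0,1]]]';python3 -m jog '[[[0,0,0,0,-0.001,0,1],[0,0,0,0,0,0,1]]]'; python3 - <<'E'
from plan import *
p=monitor.read_state()['tcp_pos']-O;print(p@xt,p@yt)
E
```

```text
time: 15.68
tcp_pos: [0.5559, 0.2287, 0.0784]
orientation: [0.998, 0.057, 0.002, 0.001]
force: [-4.6, -3.3, -3.8]
opening: 0.0173
time: 15.85
tcp_pos: [0.5558, 0.2296, 0.0785]
orientation: [0.998, 0.057, 0.002, 0.001]
force: [-4.8, -3.5, -4.0]
opening: 0.0175
time: 16.02
tcp_pos: [0.5557, 0.2305, 0.0784]
orientation: [0.998, 0.057, 0.002, 0.001]
force: [-5.1, -3.1, -3.9]
opening: 0.0169
-0.000833573151507041 -0.004431915463273429
```

```bash
python3 -m jog '[[[0,0,0,0,-0.001,0,1],[0,0,0,0,0,0,1]]]';python3 -m jog '[[[0,0,0,0,-0.001,0,1],[0,0,0,0,0,0,1]]]';python3 - <<'E'
from plan import *
import cv2
from rig import get_image
p=monitor.read_state()['tcp_pos']-O;print(p@xt,p@yt)
a=get_image('side')
cv2.imwrite('pics/h7.png',cv2.resize(a[240:340,220:320],None,fx=6,fy=6,interpolation=2)[:,:,::-1])
E
```

```text
time: 16.18
tcp_pos: [0.5556, 0.2314, 0.0785]
orientation: [0.998, 0.057, 0.002, 0.001]
force: [-4.5, -3.9, -2.8]
opening: 0.0172
time: 16.35
tcp_pos: [0.5555, 0.232, 0.0784]
orientation: [0.998, 0.057, 0.002, 0.001]
force: [-5.3, -5.9, -3.0]
opening: 0.0171
-0.000858454315483894 -0.0028909714300498386
```

View pics/h7.png

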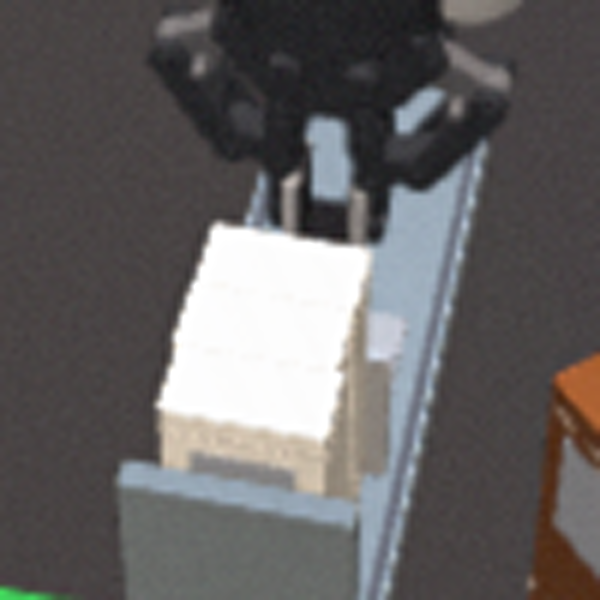

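Top seams closed; force beginning to climb. Push a little more until it clearly stalls on the end plate.

```bash
python3 -m jog '[[[0,0,0,0,-0.001,0,1],[0,0,0,0,0,0,1]]]';python3 -m jog '[[[0,0,0,0,-0.001,0,1],[0,0,0,0,0,0,1]]]';python3 - <<'E'
from plan import *
p=monitor.read_state()['tcp_pos']-O;print(p@xt,p@yt)
E
```

```text
time: 16.57
tcp_pos: [0.5555, 0.2321, 0.0784]
orientation: [0.998, 0.057, 0.002, 0.002]
force: [-3.2, -11.8, -2.4]
opening: 0.0176
time: 16.73
tcp_pos: [0.5554, 0.2321, 0.0784]
orientation: [0.998, 0.057, 0.002, 0.003]
force: [-2.1, -16.8, -1.3]
opening: 0.0174
-0.0008696664782769109 -0.0027867313518407377
```

```bash
python3 -m jog '[[[0,0,0,0,0.002,0,1],[0,0,0,0,0,0,1]]]';python3 -m jog '[[[0,0,0,0,0,0,0.75],[0,0,0,0,0,0,0.6],[0,0,0,0,0,0,0.4],[0,0,0,0,0,0,0.2],[0,0,0,0,0,0,0],[0,0,0,0,0,0,0],[0,0,0,0,0,0,0]]]';python3 - <<'E'
from plan import *
import cv2
from rig import get_image
a=get_image('side')
cv2.imwrite('pics/h8.png',cv2.resize(a[220:340,210:330],None,fx=5,fy=5,interpolation=2)[:,:,::-1])
E
```

```text
time: 16.9
tcp_pos: [0.5555, 0.232, 0.0784]
orientation: [0.998, 0.057, 0.002, 0.001]
force: [-4.0, -5.1, -4.3]
opening: 0.0173
time: 17.48
tcp_pos: [0.5566, 0.2334, 0.079]
orientation: [0.998, 0.057, 0.003, -0.0]
force: [0.1, -0.3, 0.4]
opening: 0.0854
```

View pics/h8.png

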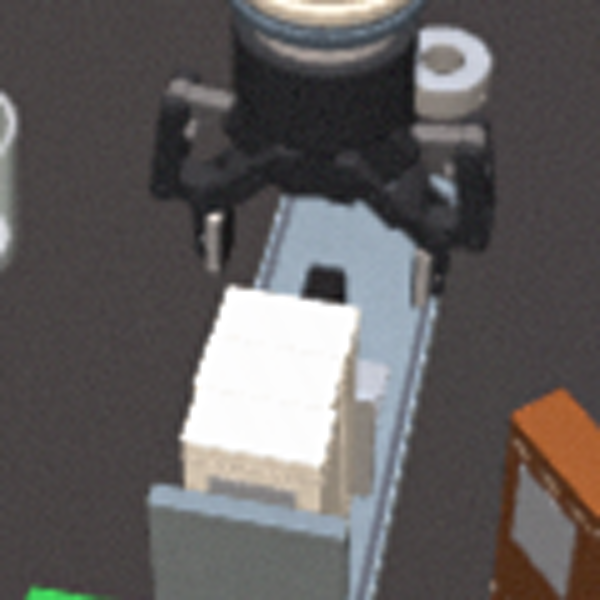

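Released cleanly. Lift straight up, then move back (−y, −x) to see the row from the top too.

```bash
python3 -m jog '[[[0,0,0,0,0.003,-0.015,0],[0,0,0,0,0.003,-0.03,0],[0,0,0,0,0,-0.04,0],[0,0,0,0,0,-0.04,0],[0,0,0,0,0.02,-0.04,0],[0,0,0,0,0.035,0,0],[0,0,0,0,0.04,0,0],[0,0,0,0,0.04,0,0]]]';python3 -m jog '[[[0,0,0,-0.01,0.04,0,0],[0,0,0,-0.01,0.04,0,0],[0,0,0,-0.01,0.04,0,0],[0,0,0,-0.01,0.04,0,0],[0,0,0,-0.01,0.03,0,0],[0,0,0,0,0.01,0,0],[0,0,0,0,0,0,0]]]';python3 - <<'E'
import numpy as np,cv2
from rig import get_image
from h import proj,W
a=get_image('side');b=get_image('top')
cv2.imwrite('pics/z_s.png',a[:,:,::-1]);cv2.imwrite('pics/z_t.png',b[:,:,::-1])
A=cv2.resize(a[230:340,220:310],None,fx=5.4,fy=5.4,interpolation=2);B=cv2.resize(b[185:240,155:240],None,fx=3.5,fy=3.5,interpolation=2)
H=cv2.resize(b,(298,224));
cv2.imwrite('pics/z.png',np.hstack([A,cv2.copyMakeBorder(B,0,A.shape[0]-B.shape[0],0,0,0)])[:,:,::-1])
p=[.556,.235,.1105];L=[(x,y,.136) for y in(.135,.109,.083,.057) for x in(.0275,-.0275)]
print(((proj('side',W(p,L))-[220,230]+.5)*5.4).round(0).tolist())
print(((proj('top',W(p,L))-[155,185]+.5)*3.5+[A.shape[1],0]).round(0).tolist())
E
```

```text
time: 18.2
tcp_pos: [0.5716, 0.0936, 0.2424]
orientation: [0.998, 0.058, 0.004, -0.0]
force: [0.3, -0.3, -0.1]
opening: 0.0852
time: 18.78
tcp_pos: [0.5442, -0.1122, 0.2411]
orientation: [0.998, 0.055, 0.003, 0.0]
force: [0.2, -0.5, -0.8]
opening: 0.0853
[[137.0, 417.0], [289.0, 445.0], [156.0, 360.0], [304.0, 386.0], [174.0, 305.0], [319.0, 330.0], [191.0, 252.0], [333.0, 277.0]]
[[517.0, 60.0], [523.0, 129.0], [550.0, 56.0], [556.0, 125.0], [582.0, 53.0], [588.0, 122.0], [615.0, 49.0], [621.0, 119.0]]
```

View pics/z.png

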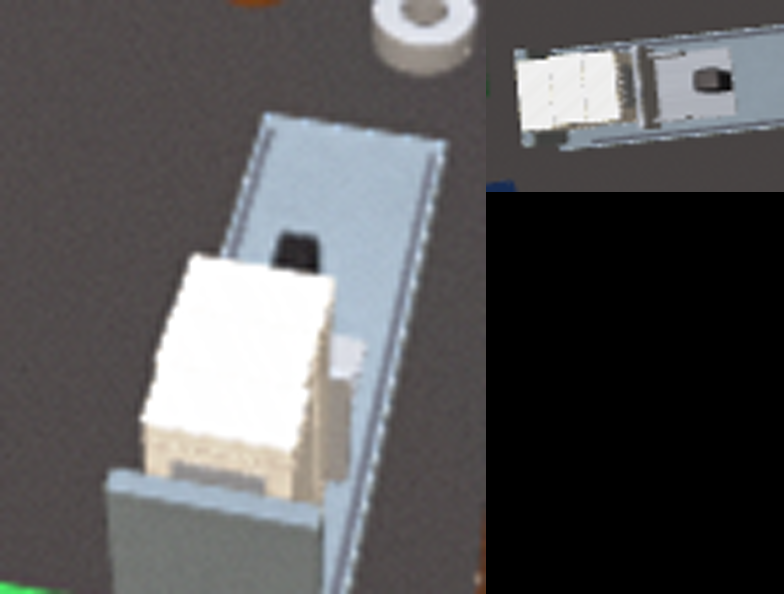

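View pics/z_t.png

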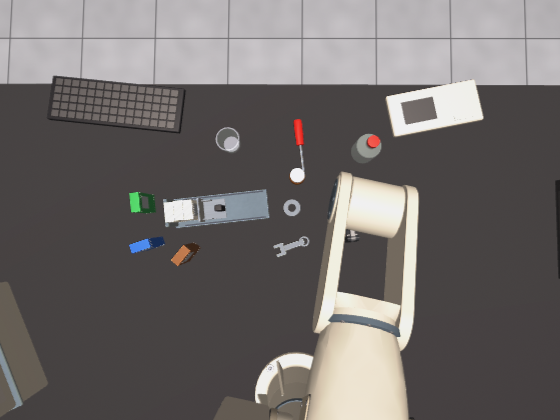

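View pics/z_s.png

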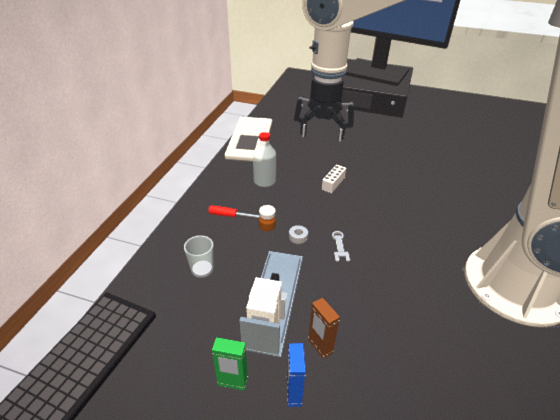

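```bash
python3 - <<'E'
import numpy as np,cv2
from h import proj,W
p=[.556,.235,.1105]
im=cv2.imread('pics/z_t.png');k=9;o=np.array([155,185]);im=cv2.resize(im[185:235,155:240],None,fx=k,fy=k,interpolation=2)
for tr,col in((.112,(0,0,255)),):
  for L in([(.035,-.055+tr,.077),(-.035,-.055+tr,.077)],[(.0275,.057,.006),(-.0275,.057,.006)],[(.0275,.057,.136),(-.0275,.057,.136)]):
    q=((proj('top',W(p,L))-o+.5)*k).astype(int);cv2.line(im,tuple(q[0]),tuple(q[1]),col,1)
cv2.imwrite('pics/z2.png',im)
E
```

```text
(no output)
```

View pics/z2.png

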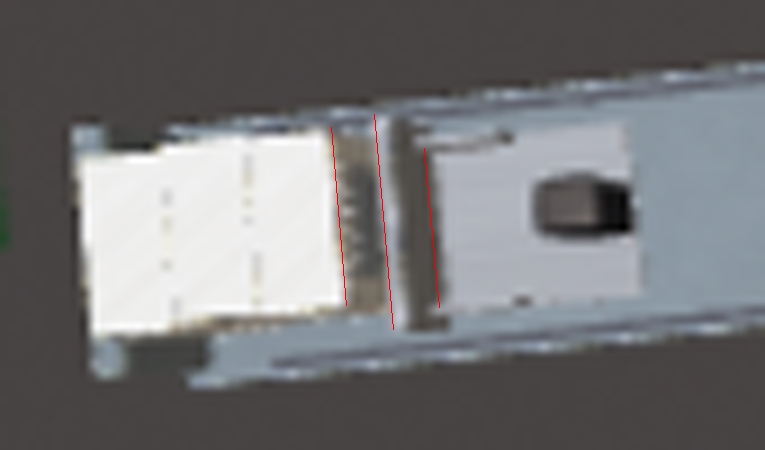

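```bash
python3 -c "
from rig import sign_off;print(sign_off())"
```

```text
the job is handed in; nothing more can be done
None
```

The job is done and handed in at about 19 s of the 58 s allowed. All three cartons stand upright in a closed row with the bookend against them.

**What I did:**
- I gripped the loose carton on its sides with the tool tilted 30°, lifted it off the rack and turned it 90°.
- I stood it on the tray about 15 mm from the second carton and let go; a picture showed it standing by itself.
- Only then did I grip the bookend block and slide it forward slowly. It stopped against the end plate with a peak push of about 17 N, at travel 0.112 as expected.
- I then released the block and lifted clear.

**Last checks:**
- The top edges of the row matched the predicted closed-row lines to about a pixel in both views, with no gap visible at the bookend.
- The bookend's face was about half a pixel (roughly 1 mm) off its predicted line in the top view. That is within the calibration's 2 mm and agrees with where the push stopped.
- The bystanders and the coloured look-alikes appear unmoved in both views.
- The network missed the bookend grip in the top view once, because the arm was in the way. I used the earlier corner measurements instead.

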